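Grade the chocolate balls by size

ROBOT

A 6-joint arm with a two-finger parallel gripper is mounted at the origin on a cart in front of the work surface, level with it; the furniture and walls round the work are solid. World frame = base frame: x ahead of the robot, y to its left, z up, the work surface at z = 0. Lengths are in m, angles in rad, forces in N, time in s.
With the tool pointing down it reaches from about 0.275 to 0.75 m from the base axis. Payload 10.2 kg.
Tool frame: the origin (TCP) lies midway between the tips of the shut fingers; the grasp point (between the pads) lies 19 mm behind it (env.hold_point_z is the distance from the TCP to the grasp point, in m); z points along the fingers, y is the line along which they close (so a half turn about z gives the same grasp; the last joint's range is limited). The gripper opens to 85 mm and grips with 20 to 120 N. Pads are 22 mm wide; open, the fingers measure 114 mm over their backs; the gripper's body (76 mm by 85 mm) begins 54 mm behind the grasp point. The pads swing forward as they close: fully open they stand 13 mm farther back than shut.
Start: joints at [0.976, 0.313, 1.498, -0, 1.331, -0.223], TCP at [0.191, 0.489, 0.231] pointing down, gripper open.
Joint ranges: [-2.94, 2.94], [-0.97, 2.17], [0.19, 2.56], [-1.23, 4.37], [0.02, 3.11], [-2.88, 2.88]. Speed limits (rad/s): [2.39, 2.39, 3.01, 3.14, 3.14, 3.14].

INTERFACE

Orientations are given as a unit quaternion [x, y, z, w].
In Python, from bench import env, kinematics, monitor, eyes, job gives the robot as it stands. The module is installed in compiled form; this text tells all that it offers. Calls block until the motion is done:
- env.reach(position, orientation): joint-space move of the TCP to a pose.
- env.movel(position, velocity=0.15, frame=None, guard=None): straight line of the TCP; frame=None keeps the orientation; velocity is the mean speed in m/s. With guard (N) it stops when the force on the tool has changed by that much, and returns True; else False.
- env.set_joints(angles): joint-space move.
- env.release() and env.close_gripper(effort=None): open the fingers fully, or close them until they stop; effort is the grip in N (None keeps the last).
- env.hold(seconds).
- kinematics.ik(position, orientation): joint angles nearest the present ones, or None.
- monitor.sense(): the state.
- eyes.grab_frame(name): name is "scene" or "top"; returns a dict with "frame" (480x640x3 uint8, red, green, blue), "mtx" (3x3 intrinsics, pixels), "view" (4x4, takes a point from world to camera coordinates). Camera axes: x right, y down, z forward; pixel columns grow to the right and rows downward; lengths in m; the calibration is good to about 2 mm. A picture is of the moment at which its call begins. There is no depth.
A pose or a line that the arm cannot do raises env.MotionError and nothing moves.
- job.hand_in(): hands the job in; it is judged then, once.
The state is a dict: "clock": time; "joints": joint angles; "qvel": joint speeds; "joint_efforts": joint torques, N m; "position": TCP position; "ee_rot": TCP orientation; "contact_force": force on the tool from outside, world axes, zero at the start; "ft_torque": the same for the moment, N m; "finger_gap": opening from 0.0 (shut) to 1.0 (fully open); "gripper_force": force on a finger pad.
Only numpy, scipy, OpenCV 4.12 (cv2) and the standard library are available. Lean on these libraries where they do the work, as an engineer would, in place of code of your own. Each camera call takes 0.05 s, during which the arm holds its last target. There are 200 camera calls.

TASK

Carry the loaded trough level by its knob to the ball grader, seat its pivot pins in the two V bearings with its tail on the rest bar, and let go with all four balls still in it. Then take it by the red grip at its tail and tip it up so that the balls roll onto the ramp and each drops into the pocket of its own size, and lower the trough back onto its rest and let go. Do not touch the balls with the gripper, and leave everything else standing where it is.

Things in the scene. Friction and masses are not known exactly. Their poses are not given: they have to be found in the camera images.
- grader: Ball grader, fixed L-shaped wood and steel stand. Origin on the counter under the hopper's centre; +x is the way the tray pours, the ramp falls 15 degrees towards -y, z up. Hopper x -21.5..21.5, y -32..32 mm, floor z 92, back board at x 21.5..30 up to z 180, low sill at x -30..-21.5 up to z 106. Ramp 43 mm wide, walls up to z 108, with two slots, then open. Cradle on the -x side.
- pocket_small (a point): Floor centre of the first pocket, 43 (x) x 72 (y) mm, under the ramp's 27 mm wide slot, next to the hopper; axes as the grader's. For the small balls.
- pocket_medium (a point): Floor centre of the second pocket, 43 x 60 mm, under the 35 mm wide slot. For the medium ball.
- pocket_large (a point): Floor centre of the last pocket, 43 x 56 mm, open above, at the low end of the ramp. For the large ball.
- seat_pin (a point): Where the middle of the tray's pin lies once seated: on the line of two steel V bearings, open upward (mouth about 28 mm along x, tops 14 mm above this point), 37 mm to either side along the grader's y, each 8 mm thick; 66 mm free between them for the 51 mm wide tray. Axes as the grader's; seated, the tray's axes match them.
- seat_rest (a point): Middle of the top of the rear rest bar, 12 (x) x 64 (y) mm, 123 mm above the counter, that carries the tray's underside level behind the bearings; axes as the grader's.
- seat_knob (a point): Where the centre of the tray's knob is once the tray is seated, 212 mm above the counter; axes as the grader's.
- tray_knob (a point): Centre of the carrying knob of the tray (the trough): a wooden block 22 (x) x 20 (y) x 28 (z) mm on a bridge above the tray's centre of mass. Axes are the tray's: +x to its pouring mouth, z up. Open aluminium trough 162 x 51 mm, walls 26 mm, about 0.24 kg, underside 89 mm below this point; inside x -73..81, 43 mm wide. A 2.5 mm lip holds the balls to 30 or 40 degrees nose down.
- tray_pin (a point): Middle of the line of the two steel pivot pins (8 mm thick stubs, out to 45 mm either side along the tray's y) near the mouth: 65 mm ahead of the knob centre and 85 mm below it, 4 mm above the underside. They drop into the V bearings and the tray tips about them. The mouth's edge is 20 mm ahead. There is room to tip to about 55 degrees; tip gradually, and rock the tray if a ball hangs back.
- tray_tail (a point): Centre of the red grip at the tray's tail: a pair of discs 32 mm across, 20 mm over both along the tray's y, turning freely on an axle along y. 103 mm behind the knob centre and 60 mm below it; 168 mm behind the pins, 25 mm above them. Grasp it across its 20 mm width and swing it up about the pins: the tray turns on the axle, so the hand need not tilt. Lifted by it alone off the cradle the tray hangs and spills.
- ball_small_a_center (a point): One of two small ivory chocolate balls, 24 mm in diameter, 11 g; its centre. It starts in the tray, the four in one row in any order, and rolls freely.
- ball_small_b_center (a point): The other small ivory chocolate ball, 24 mm, 11 g; its centre. It starts in the tray, the four in one row in any order, and rolls freely.
- ball_medium_center (a point): Caramel-brown chocolate ball, 32 mm, 22 g; its centre. It starts in the tray, the four in one row in any order, and rolls freely.
- ball_large_center (a point): Dark chocolate ball, 40 mm, 42 g; its centre. It starts in the tray, the four in one row in any order, and rolls freely.
- pie: Bystander: pie in a foil tin, 190 mm across, 58 high; origin at the centre of its underside. Leave it where it stands.
- pack_front: Bystander: clear bag of cookies, 64x96x96 mm, near the grader's cradle; origin at the centre of its underside. Leave it where it stands.
- bell: Bystander: counter bell, 74 mm across, 57 high, near the grader's cradle; origin at the centre of its underside. Leave it where it stands.
- pack_left: Bystander: clear bag of cookies, 63x100x87 mm, at the back on the left; origin at the centre of its underside. Leave it where it stands.
- airpot_back: Bystander, fixed: steel vacuum pot, 150x100x246 mm, at the back left of the grader; origin at the centre of its underside.
- jar: Bystander, fixed: lidded glass grain jar, 112 mm across, about 140 high, at the back right; origin at the centre of its underside.

How it is judged:
On the way, in this order (a step that is already met when the one before it is completed fails the run):
1. the trough is lifted level by its knob (height (world z) of tray_knob above 0.13 m and angle between tray_knob's own z axis and vertical below 0.35 rad and distance between the grasp point and tray_knob below 0.05 m), for 0.1 s.
2. the trough rests level in the grader's cradle, let go, with all four balls in it (x of tray_knob in the frame of grader between -0.115 and -0.095 m and y of tray_knob in the frame of grader between -0.01 and 0.01 m and z of tray_knob in the frame of grader between 0.202 and 0.222 m and angle between tray_knob's own z axis and vertical below 0.1 rad and x of ball_small_a_center in the frame of tray_knob between -0.08 and 0.09 m and y of ball_small_a_center in the frame of tray_knob between -0.03 and 0.03 m and z of ball_small_a_center in the frame of tray_knob between -0.089 and -0.04 m and x of ball_small_b_center in the frame of tray_knob between -0.08 and 0.09 m and y of ball_small_b_center in the frame of tray_knob between -0.03 and 0.03 m and z of ball_small_b_center in the frame of tray_knob between -0.089 and -0.04 m and x of ball_medium_center in the frame of tray_knob between -0.08 and 0.09 m and y of ball_medium_center in the frame of tray_knob between -0.03 and 0.03 m and z of ball_medium_center in the frame of tray_knob between -0.089 and -0.04 m and x of ball_large_center in the frame of tray_knob between -0.08 and 0.09 m and y of ball_large_center in the frame of tray_knob between -0.03 and 0.03 m and z of ball_large_center in the frame of tray_knob between -0.089 and -0.04 m and contact force between the fingers and tray below 0.1 N), for 0.2 s.
3. the trough is tipped nose down by more than 30 degrees, held at its tail grip, its pins still in the bearings (angle between tray_knob's own z axis and vertical above 0.53 rad and distance between the grasp point and tray_tail below 0.05 m and x of tray_tail in the frame of grader between -0.222 and -0.06 m and y of tray_tail in the frame of grader between -0.03 and 0.03 m), for 0.1 s.
At the end, for the whole second after the job is handed in: Small balls lie in the pocket under the narrow slot, the medium one under the wider slot, the large one in the last pocket, all at rest; the empty trough rests level in the cradle (within 10 mm along each grader axis of its seated place, tilt under 0.10 rad) (x of ball_small_a_center in the frame of grader between -0.026 and 0.026 m and y of ball_small_a_center in the frame of grader between -0.104 and -0.032 m and z of each of ball_small_a_center, ball_small_b_center, ball_medium_center, ball_large_center in the frame of grader below 0.048 m and linear speed of each of ball_small_a, ball_small_b, ball_medium, ball_large below 0.05 m/s and x of ball_small_b_center in the frame of grader between -0.026 and 0.026 m and y of ball_small_b_center in the frame of grader between -0.104 and -0.032 m and x of ball_medium_center in the frame of grader between -0.026 and 0.026 m and y of ball_medium_center in the frame of grader between -0.164 and -0.104 m and x of ball_large_center in the frame of grader between -0.026 and 0.026 m and y of ball_large_center in the frame of grader between -0.22 and -0.164 m and x of tray_knob in the frame of grader between -0.115 and -0.095 m and y of tray_knob in the frame of grader between -0.01 and 0.01 m and z of tray_knob in the frame of grader between 0.202 and 0.222 m and angle between tray_knob's own z axis and vertical below 0.1 rad and linear speed of tray below 0.02 m/s); the robot touches nothing.
It fails at once if a bystander is moved by more than 25 mm (distance of any of pie, pack_front, bell, pack_left from where it was at the start of the episode above 0.025 m).
It fails at once if the gripper touches a ball (contact force between the fingers and ball_small_a above 0.3 N or contact force between the fingers and ball_small_b above 0.3 N or contact force between the fingers and ball_medium above 0.3 N or contact force between the fingers and ball_large above 0.3 N).
It also fails if it takes over 72 s, if anything falls off the work surface, if the arm or the gripper's body presses on something with over 40 N, if the wrist force passes 120 N, or if a joint passes its speed limit or range.

## Working session

There is one attempt and no reset: what is moved stays moved. The work goes in short steps, each a Python script; the robot and the scene stay as the last script left them, time stands still between calls to the robot, and variables do not carry over. Pictures are saved under pics/ and viewed, at most 10 in all, crops included, and the job is handed in when it is done.

```bash
mkdir -p pics && python3 - <<'E'
from bench import env, kinematics, monitor, eyes, job
import cv2,numpy as np
for n in("scene","top"):
    f=eyes.grab_frame(n); cv2.imwrite(f"pics/{n}0.png",f["frame"][:,:,::-1]); np.savez(f"{n}.npz",**f)
    print(n,f["mtx"].round(1).tolist(),f["view"].round(4).tolist())
s=monitor.sense();print(s["clock"],s["ee_rot"],env.hold_point_z)
E
```

```text
scene [[486.2, 0.0, 322.0], [0.0, 486.2, 242.9], [0.0, 0.0, 1.0]] [[0.8498, -0.5269, -0.0113, -0.4774], [-0.2792, -0.432, -0.8575, 0.279], [0.447, 0.7319, -0.5143, 0.9856], [0.0, 0.0, 0.0, 1.0]]
top [[484.4, 0.0, 324.7], [0.0, 484.4, 237.6], [0.0, 0.0, 1.0]] [[0.0105, -0.9999, 0.0043, -0.0129], [-0.9762, -0.0112, -0.2166, 0.5937], [0.2167, -0.0019, -0.9762, 1.164], [0.0, 0.0, 0.0, 1.0]]
0.1 [ 1.84829696e-01  9.82770402e-01 -5.21107894e-04 -2.21743237e-04] 0.0187
```

View pics/scene0.png

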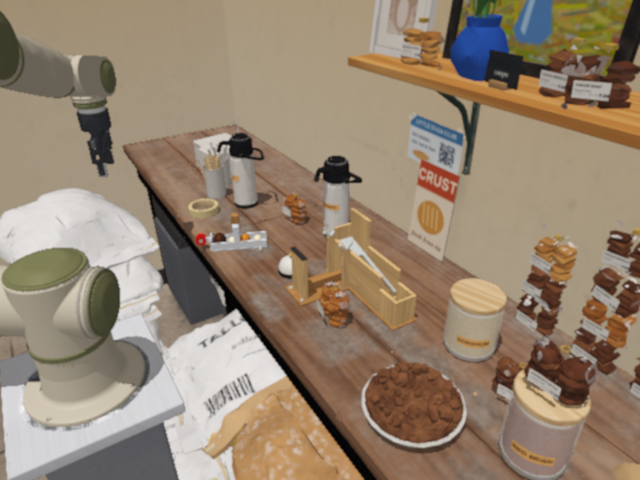

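View pics/top0.png

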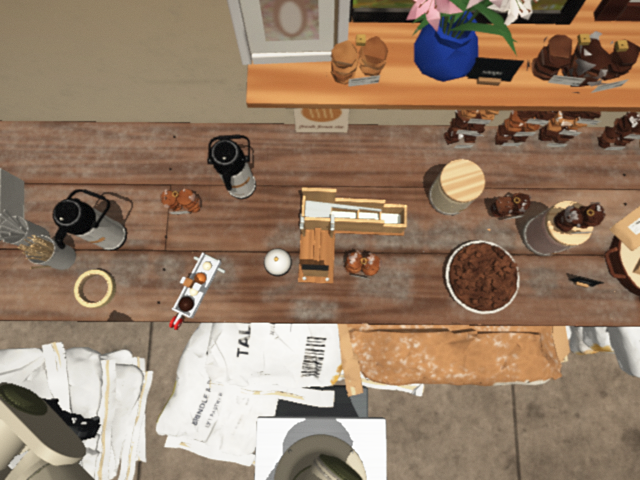

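Top view: the tray is at about (197,287) with its red tail at (176,322), and the grader is around (350,215) with its cradle at (316,255). I'll enlarge both.

```bash
python3 - <<'E'
import cv2,numpy as np
t=np.load("top.npz")["frame"][:,:,::-1];s=np.load("scene.npz")["frame"][:,:,::-1]
def crop(im,x,y,w,h,k):
    c=cv2.resize(im[y:y+h,x:x+w],None,fx=k,fy=k,interpolation=cv2.INTER_CUBIC)
    for i in range(0,w,10):
        cv2.line(c,(i*k,0),(i*k,8 if i%50 else 16),(0,255,0),1)
        if (x+i)%20==0: cv2.putText(c,str(x+i),(i*k,20),0,.35,(0,0,255),1)
    for i in range(0,h,10):
        cv2.line(c,(0,i*k),(8,i*k),(0,255,0),1)
        if (y+i)%20==0: cv2.putText(c,str(y+i),(8,i*k+4),0,.35,(0,0,255),1)
    return c
cv2.imwrite("pics/c1.png",np.hstack([crop(t,160,240,80,100,6)]))
cv2.imwrite("pics/c2.png",crop(t,290,180,130,110,6)[:600])
a=crop(s,190,200,90,60,6); cv2.imwrite("pics/c3.png",crop(s,190,205,90,60,8))
cv2.imwrite("pics/c4.png",crop(s,280,200,140,130,4))
E
```

```text
(no output)
```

View pics/c1.png

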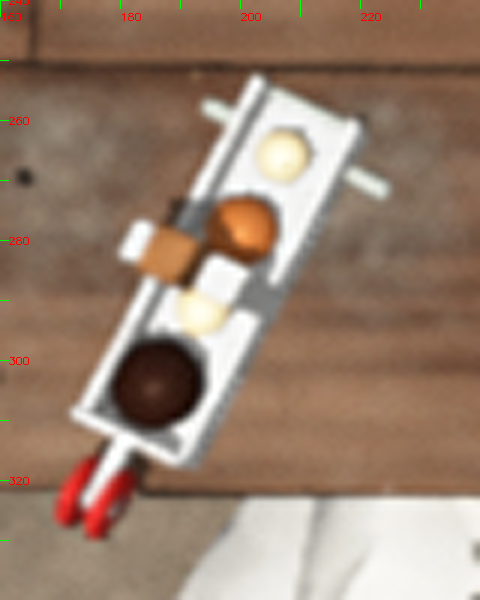

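View pics/c2.png

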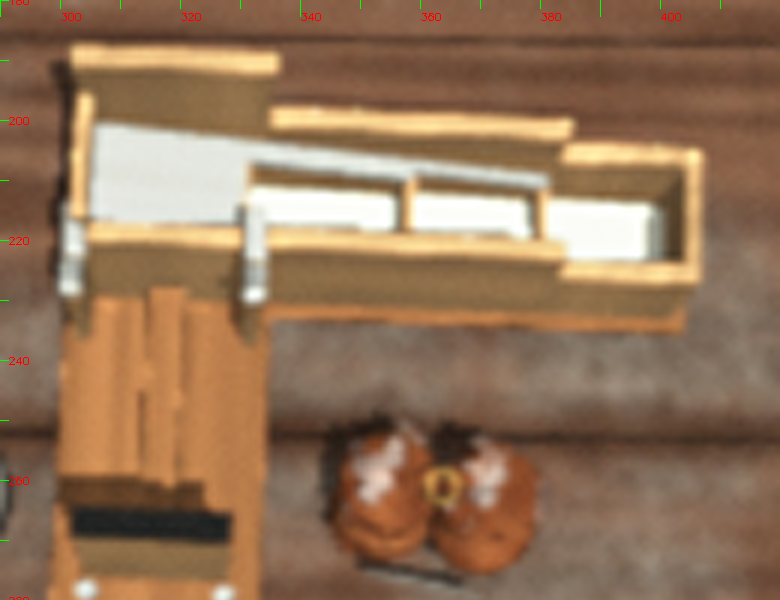

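View pics/c3.png

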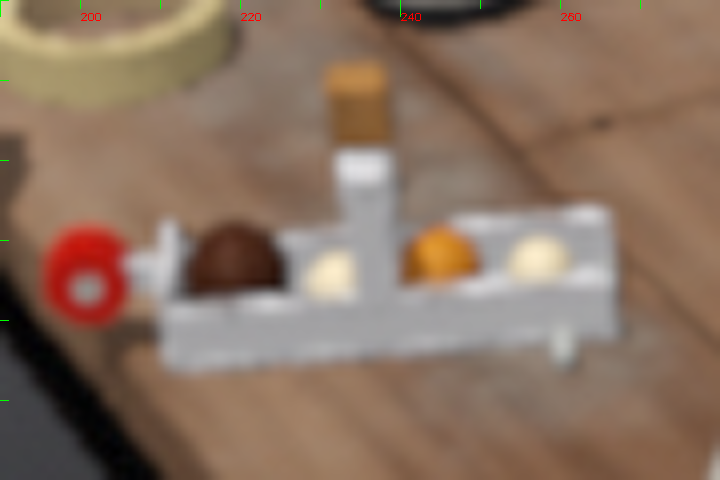

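View pics/c4.png

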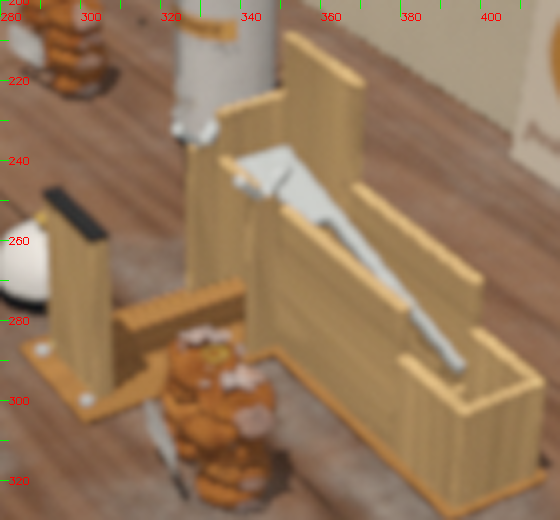

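The crops show the pins, tail and knob of the tray (pin tips at about (194,257) and (224.5,272) in the top view), and the grader's V bearings (302 and 332.5, row 222), rest bar (302..328.7, 267) and back board. Next I fit planar poses to these.

```bash
cat > fit.py <<'E'
import numpy as np
from scipy.optimize import least_squares
C={n:np.load(n+".npz") for n in("top","scene")}
def proj(n,p):
    q=C[n]["view"][:3,:3]@p+C[n]["view"][:3,3]; q=C[n]["mtx"]@q; return q[:2]/q[2]
def pose(a,pt):
    c,s=np.cos(a[2]),np.sin(a[2]); return np.array([a[0]+c*pt[0]-s*pt[1],a[1]+s*pt[0]+c*pt[1],pt[2]])
def fit(obs,x0,z0=0):
    def r(a): return np.concatenate([proj(n,pose(a,np.array(p(a) if callable(p) else p)/1e3+[0,0,z0]))-uv for n,p,uv in obs])
    s=least_squares(r,x0,loss='soft_l1',f_scale=.7); return s.x,r(s.x).reshape(-1,2)
E
python3 - <<'E'
from fit import *
T=[("top",(65,45,-85),(194.2,257.2)),("top",(65,-45,-85),(224.5,271.7)),("top",(-103,0,-60),(176.2,322.8)),
("top",(83,25.5,-63),(203,252.8)),("top",(83,-25.5,-63),(219.5,260.8)),("top",(-77,25.5,-63),(172.8,308.3)),
("scene",(0,0,0),(234.7,217.9)),("scene",(-103,0,-60),(200.9,239.4)),("scene",(65,-45,-85),(260.4,248.7)),("top",(0,0,7),(188,282))]
x,r=fit(T,[.45,.3,-.4],.089);print("tray",x.round(4));print(r.round(1).tolist())
R=lambda y:(lambda a:(a[3],y,123))
G=[("top",R(32),(302,267)),("top",R(-32),(328.7,267.8)),("top",(25.75,0,180),(319.2,190)),
("top",(-40,37,134),(302,221.7)),("top",(-40,-37,134),(332.5,221.7)),
("scene",R(32),(292.5,247.3)),("scene",R(-32),(306,260)),
("scene",(25.75,0,180),(361.2,214.8))]
x,r=fit(G,[.5,.0,0,-200]);print("grader",x.round(4));print(r.round(1).tolist())
for p in [(0,-134,20),(0,-192,20),(-26,37,141),(-54,37,141),(-26,0,106)]: print(p,proj("top",pose(x,np.array(p)/1e3)).round(1),proj("scene",pose(x,np.array(p)/1e3)).round(1))
E
```

```text
tray [ 0.4723  0.323  -0.4256]
[[0.1, 0.1], [0.1, -0.1], [-0.4, -0.1], [-0.9, -0.1], [-0.0, 0.1], [-0.6, 0.7], [0.7, 0.9], [0.7, 0.2], [0.5, 1.9], [0.1, 0.3]]
grader [ 6.574000e-01  1.020000e-02 -3.210000e-02 -1.494275e+02]
[[0.1, -0.2], [0.2, 0.1], [-0.6, -0.3], [0.2, -0.6], [0.4, 0.7], [0.4, 0.2], [-0.6, -0.3], [-0.4, -0.2]]
(0, -134, 20) [369.1 220. ] [381.  297.8]
(0, -192, 20) [390.9 220.9] [395.6 310.9]
(-26, 37, 141) [302.4 214.7] [335.2 227.4]
(-54, 37, 141) [301.8 226. ] [325.6 230.2]
(-26, 0, 106) [317.9 219.1] [342.8 245.7]
```

```bash
cat > h.py <<'E'
from bench import env, kinematics, monitor, eyes, job
import numpy as np, cv2
def down(th):  # tool down, closing line at world angle th
    p=(th+np.pi/2)/2; return np.array([np.cos(p),np.sin(p),0,0])
G=np.array([.6574,.0102]); GY=-.0321
def g2w(x,y,z):
    c,s=np.cos(GY),np.sin(GY); return np.array([G[0]+c*x-s*y,G[1]+s*x+c*y,z])
H=.0187
def st():
    s=monitor.sense(); print(round(s["clock"],1),s["position"].round(4) if hasattr(s["position"],'round') else s["position"],"F",np.round(s["contact_force"],1),"gap",round(s["finger_gap"],3),"gf",np.round(s["gripper_force"],1)); return s
E
python3 - <<'E'
from h import *
for k in (0,np.pi):
  for p,th in [((.4723,.323,.2),-.4256+k),(g2w(-.105,0,.26),GY+k)]:
    q=kinematics.ik(np.array(p),down(th));print(k,None if q is None else np.round(q,2))
for k in (1,-1):
  for d in (0,.9):
    c,s=np.cos(d),np.sin(d); px,pz=-.04-.168*c+.025*s,.127+.168*s+.025*c
    q=kinematics.ik(g2w(px,0,pz-H),down(GY+k*np.pi/2));print(k,px,pz,None if q is None else np.round(q,2))
E
```

```text
0 [ 0.4   0.44  1.4  -0.    1.3   0.82]
0 [-0.19  0.36  1.36 -0.    1.42 -0.16]
3.141592653589793 [ 0.4   0.44  1.4  -0.    1.3  -2.32]
3.141592653589793 None
1 -0.20800000000000002 0.152 [-0.22  0.26  1.85 -0.    1.03 -1.76]
1 -0.12484730192878453 0.2741391700241838 [-0.19  0.31  1.43 -0.    1.39 -1.73]
-1 -0.20800000000000002 0.152 [-0.22  0.26  1.85 -0.    1.03  1.38]
-1 -0.12484730192878453 0.2741391700241838 [-0.19  0.31  1.43 -0.    1.39  1.41]
```

```bash
python3 - <<'E'
from h import *
q=down(-.4256)
env.reach(np.array([.4723,.323,.19]),q)
print(env.movel(np.array([.4723,.323,.077]),.12,guard=8)); st()
env.close_gripper(60); st()
env.movel(np.array([.4723,.323,.18]),.06); env.hold(.3); st()
f=eyes.grab_frame("scene"); cv2.imwrite("pics/l1.png",cv2.resize(f["frame"][150:270,160:320,::-1],None,fx=4,fy=4)); 
f=eyes.grab_frame("top"); np.savez("top1.npz",**f); cv2.imwrite("pics/l1t.png",f["frame"][:,:,::-1])
E
```

```text
False
2.4 [0.4727 0.3232 0.0778] F [ 0.1 -0.  -0.6] gap 0.998 gf 0.0
3.0 [0.4725 0.3231 0.0773] F [-0.8  0.5  2.5] gap 0.246 gf 59.6
5.2 [0.4723 0.323  0.1799] F [-0.3  0.7 -3.7] gap 0.25 gf 58.8
```

View pics/l1.png

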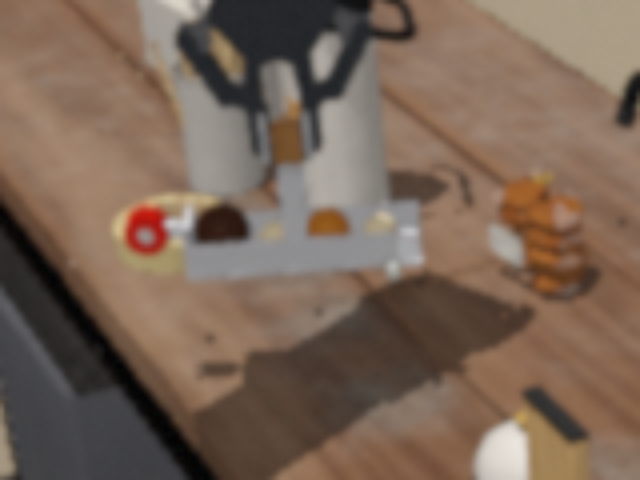

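The trough is lifted level with all four balls in it (row at about (220..390,222) of the crop). Now I carry it over the cradle and look before lowering.

```bash
python3 - <<'E'
from h import *
env.movel(np.array([.4723,.323,.255]),.08)
p=g2w(-.105,0,.255)
env.movel(p,.1,frame=down(GY)); env.movel(g2w(-.105,0,.228),.05); env.hold(.5); st()
for n in("top","scene"):
    f=eyes.grab_frame(n); np.savez(n+"1.npz",**f)
def crop(im,x,y,w,h,k):
    c=cv2.resize(im[y:y+h,x:x+w],None,fx=k,fy=k,interpolation=cv2.INTER_CUBIC)
    for i in range(0,w,10): cv2.line(c,(i*k,0),(i*k,8),(0,255,0),1)
    for i in range(0,h,10): cv2.line(c,(0,i*k),(8,i*k),(0,255,0),1)
    return c
a=crop(np.load("top1.npz")["frame"][:,:,::-1],285,190,66,100,6); b=crop(np.load("scene1.npz")["frame"][:,:,::-1],280,170,100,150,4)
cv2.imwrite("pics/s1.png",np.hstack([a,b]))
E
```

```text
10.9 [0.5525 0.0136 0.2281] F [ 0.2  0.3 -4.1] gap 0.249 gf 58.8
```

View pics/s1.png

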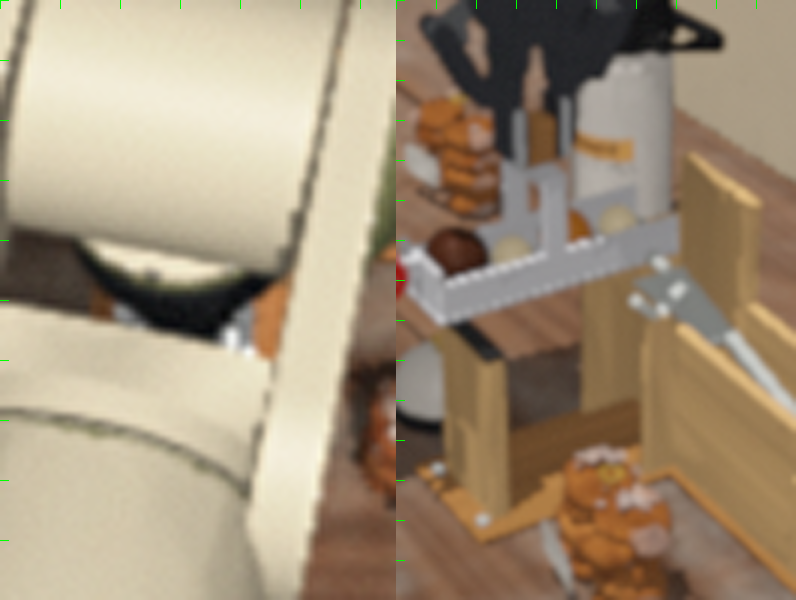

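The tray is level with its balls and sits over the cradle; the right pin is at crop (658,263), i.e. pixel (345.5,235.7), above the V tops at (637,300) and (680,288). I'll compare these with predictions.

```bash
python3 - <<'E'
from fit import *
g=[.6574,.0102,-.0321]
for nm,p in dict(pin=(-40,-45,155),Vfar=(-26,-41,141),Vnear=(-54,-41,141),botseat=(-40,-41,127),rear=(-182,-25.5,177),rearb=(-182,-25.5,151)).items():
    u=proj("scene",pose(g,np.array(p)/1e3)); print(nm,u.round(1),"crop",(396+(u[0]-280)*4).round(),((u[1]-170)*4).round())
E
```

```text
pin [348.1 238.1] crop 668.0 272.0
Vfar [352.  240.9] crop 684.0 283.0
Vnear [342.1 244. ] crop 645.0 296.0
botseat [347.  247.4] crop 664.0 309.0
rear [290.6 242.3] crop 439.0 289.0
rearb [291.1 252.1] crop 441.0 328.0
```

```bash
python3 - <<'E'
from h import *
print(env.movel(g2w(-.105,0,.194),.03,guard=4)); env.hold(.2); st()
f=eyes.grab_frame("scene")
cv2.imwrite("pics/s2.png",cv2.resize(f["frame"][170:290,270:400,::-1],None,fx=5,fy=5,interpolation=cv2.INTER_CUBIC))
E
```

```text
True
12.1 [0.5526 0.0136 0.2002] F [1.3 0.8 5.8] gap 0.244 gf 59.9
```

View pics/s2.png

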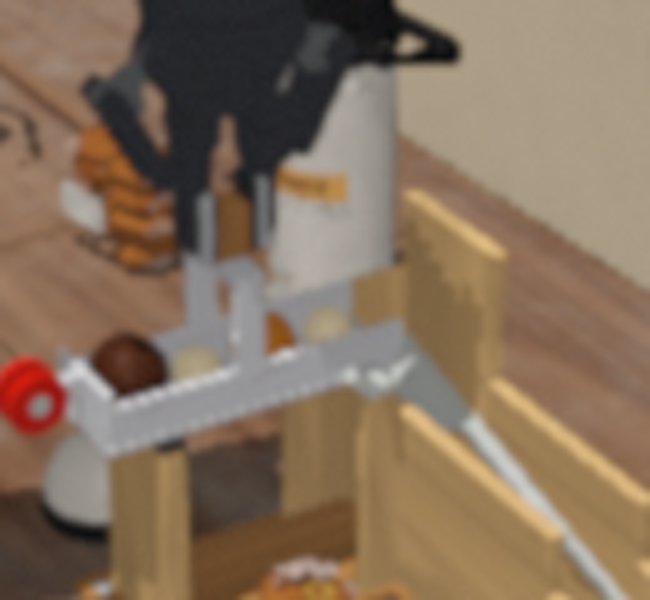

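It touched down exactly at seated height and level. Now I let go, check it, and move to the tail.

```bash
cat >> h.py <<'E'
def tail(deg,dz=.004):
    d=np.deg2rad(deg); c,s=np.cos(d),np.sin(d)
    return g2w(-.04-.168*c+.025*s,0,.127+.168*s+.025*c+dz-H)
def shot(name):
    a,b=eyes.grab_frame("top")["frame"],eyes.grab_frame("scene")["frame"]
    f=lambda im,x,y,w,h:cv2.resize(im[y:y+h,x:x+w,::-1],(w*400//w,h*400//w),interpolation=cv2.INTER_CUBIC)
    cv2.imwrite(name,np.hstack([f(a,290,170,130,150),f(b,280,170,130,150)]))
E
python3 - <<'E'
from h import *
env.release(); env.hold(.3)
p=g2w(-.105,0,.29); env.movel(p,.12)
q=down(GY-np.pi/2)
t=tail(0); up=t.copy(); up[2]=.29
env.movel(up,.12,frame=q); st()
shot("pics/r1.png")
E
```

```text
15.7 [0.4496 0.0169 0.2899] F [ 0.2 -0.4 -0.2] gap 1.0 gf 0.0
```

View pics/r1.png

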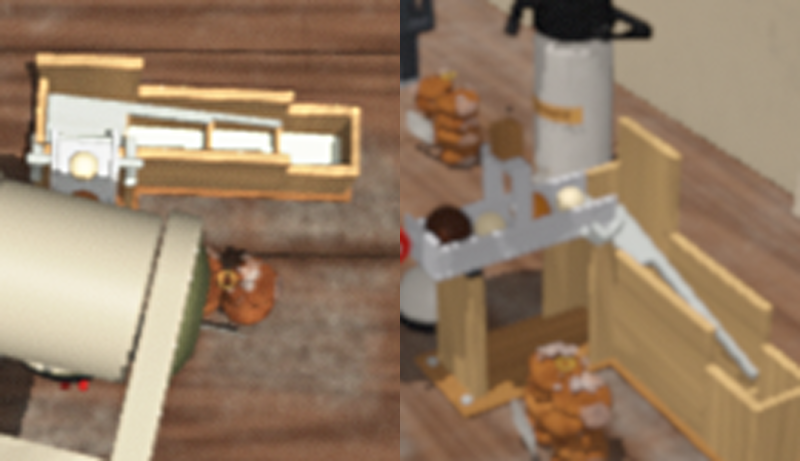

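The tray is seated level with all four balls in it. That is my tenth picture, so from here I check numerically. Grip the tail and tip to 28° first, then go on gradually.

```bash
cat >> h.py <<'E'
import fit
def cols(name,pts,r=3):
    im=eyes.grab_frame(name)["frame"]; o={}
    for k,p in pts.items():
        u,v=fit.proj(name,p).round().astype(int); o[k]=np.median(im[v-r:v+r+1,u-r:u+r+1].reshape(-1,3),0).astype(int).tolist()
    return o
PK={"S1":g2w(0,-.050,.02),"S2":g2w(0,-.068,.02),"S3":g2w(0,-.086,.02),"M":g2w(0,-.134,.024),"L":g2w(0,-.192,.028)}
E
python3 - <<'E'
from h import *
np.savez("top2.npz",**eyes.grab_frame("top")); np.savez("scene2.npz",**eyes.grab_frame("scene"))
print(fit.proj("top",tail(0,H)).round(1))
print(cols("top",PK))
t=tail(0)
print(env.movel(t,.1,guard=6)); st()
env.close_gripper(40); st()
for d in range(4,29,4): env.movel(tail(d),.05)
st()
E
```

```text
[314.1 290.6]
{'S1': [237, 214, 153], 'S2': [228, 211, 148], 'S3': [234, 208, 142], 'M': [224, 209, 145], 'L': [252, 252, 247]}
False
17.6 [0.4498 0.0168 0.1377] F [-0.2  0.2 -0.6] gap 1.002 gf 0.0
18.3 [0.4496 0.0169 0.1375] F [-1.1  1.   1.8] gap 0.225 gf 44.4
20.9 [0.481  0.0159 0.2134] F [-1.8  0.7  0.9] gap 0.223 gf 44.1
```

```bash
cat >> h.py <<'E'
B=np.load("top2.npz")["frame"].astype(int)
REG={"S":(333,356),"M":(360,377),"L":(382,399)}
def pk():
    im=eyes.grab_frame("top")["frame"].astype(int); o={}
    for k,(a,b) in REG.items():
        n=im[209:223,a:b]; d=np.abs(n-B[209:223,a:b]).sum(2)>60
        o[k]=(int(d.sum()), n[d].mean(0).astype(int).tolist() if d.any() else None)
    return o
E
python3 - <<'E'
from h import *
print(pk())
for d in range(30,47,2):
    env.movel(tail(d),.04); env.hold(.35); print(d,round(monitor.sense()["clock"],1),pk(),np.round(monitor.sense()["contact_force"],1))
E
```

```text
{'S': (29, [222, 214, 182]), 'M': (59, [190, 131, 83]), 'L': (136, [71, 51, 40])}
30 21.6 {'S': (29, [223, 214, 183]), 'M': (60, [190, 133, 86]), 'L': (136, [71, 51, 39])} [-4.  -0.1  2.3]
32 22.3 {'S': (28, [223, 214, 184]), 'M': (60, [190, 132, 86]), 'L': (136, [71, 51, 39])} [-3.6  0.9  1.6]
34 23.0 {'S': (33, [207, 198, 168]), 'M': (61, [191, 134, 88]), 'L': (136, [71, 51, 39])} [-3.1  1.2  2.5]
36 23.7 {'S': (118, [174, 161, 134]), 'M': (59, [189, 130, 83]), 'L': (136, [71, 51, 39])} [-3.3 -0.   3.4]
38 24.4 {'S': (165, [175, 165, 140]), 'M': (60, [190, 132, 85]), 'L': (136, [71, 51, 39])} [-4.4  1.2  2.8]
40 25.1 {'S': (247, [177, 166, 141]), 'M': (59, [189, 131, 85]), 'L': (137, [72, 52, 40])} [-5.3  1.   4.6]
42 25.8 {'S': (255, [185, 175, 149]), 'M': (61, [191, 134, 87]), 'L': (136, [71, 50, 39])} [-5.7 -0.   5.2]
44 26.5 {'S': (269, [191, 181, 154]), 'M': (61, [191, 134, 88]), 'L': (136, [71, 51, 40])} [-4.  -1.3  4. ]
46 27.2 {'S': (269, [195, 186, 158]), 'M': (60, [191, 134, 87]), 'L': (137, [72, 52, 40])} [-3.6 -0.3  5.5]
```

The medium and large balls are already in their pockets. I'll tip a bit further to empty the tray, then lower it, let go and check the small balls.

```bash
python3 - <<'E'
from h import *
env.movel(tail(50),.04); env.hold(.8)
for d in (46,50): env.movel(tail(d),.08)
env.hold(.5)
for d in list(range(44,3,-5))+[2,0]: env.movel(tail(d),.07)
env.movel(tail(0,.0035),.02); st()
env.release(); env.hold(.3); st()
u=tail(0);u[2]=.29; env.movel(u,.1)
b=u.copy(); b[:2]=[.33,.25]; env.movel(b,.2); env.hold(.2)
st(); print(pk())
np.savez("top3.npz",**eyes.grab_frame("top")); np.savez("scene3.npz",**eyes.grab_frame("scene"))
# tray pose check: red tail centroid, top
for n in("top","scene"):
    im=np.load(n+"3.npz")["frame"].astype(int); m=(im[:,:,0]>120)&(im[:,:,1]<60)&(im[:,:,2]<70); ys,xs=np.nonzero(m)
    k=(abs(xs-310)<60)&(abs(ys-260)<60); print(n,xs[k].mean(),ys[k].mean(),k.sum(),fit.proj(n,tail(0,H)))
    p=g2w(-.105,0,.226); print("knob",fit.proj(n,p).round(1))
t=np.load("top3.npz")["frame"].astype(int)
print("small pocket red-blue rows 207-219, cols 329-358 step1")
for r in range(207,220): print(r,' '.join(f"{v:3d}" for v in t[r,329:360].sum(1)//3))
# tray floor colours along length (y=0), top
for x in range(-65,80,12):
    u,v=fit.proj("top",g2w(-.105+x/1e3,0,.13)).round().astype(int); print(x,(u,v),t[v,u].tolist(),end=' ')
E
```

```text
33.7 [0.4499 0.0168 0.1371] F [-0.7 -0.2  2.7] gap 0.228 gf 44.2
34.6 [0.4495 0.0169 0.1368] F [ 0.5 -0.1 -0.2] gap 0.998 gf 0.0
38.0 [0.3303 0.2496 0.29  ] F [-0.6  0.4  0.4] gap 0.998 gf 0.0
{'S': (25, [223, 215, 184]), 'M': (59, [190, 131, 84]), 'L': (137, [72, 52, 41])}
top 314.27272727272725 289.969696969697 33 [314.11251344 290.56170571]
knob [315.8 240. ]
scene 274.8857142857143 248.78571428571428 140 [276.04147943 249.77724641]
knob [314.4 210.6]
small pocket red-blue rows 207-219, cols 329-358 step1
207 229 225 192 155 141 147 158 166 168 181 191 202 210 221 223 225 226 224 227 231 232 233 234 235 231 230 229 227 223 219 213
208 231 225 185 129 108 105 109 115 116 124 131 137 145 150 157 157 160 167 185 201 208 209 220 226 226 225 228 230 230 221 195
209 230 226 184 125 105 103  99  99  98  99 101 102 102 104 106 103 106 108 122 135 141 140 147 154 157 163 173 188 203 206 168
210 228 222 184 152 140 130 125 118 113 105 105 106 106  97  91  89  91  88  90  93  89  91  95  97 101 106 109 114 147 188 153
211 229 222 210 225 232 223 216 210 196 188 188 185 185 170 163 161 146 13
[... 1029 characters left out ...]
 194 194 195 193 189 189 186 185 183 181 182 192
-65 (np.int64(315), np.int64(275)) [193, 193, 190] -53 (np.int64(315), np.int64(270)) [249, 249, 248] -41 (np.int64(316), np.int64(265)) [249, 249, 249] -29 (np.int64(316), np.int64(260)) [249, 249, 248] -17 (np.int64(316), np.int64(255)) [248, 248, 248] -5 (np.int64(316), np.int64(251)) [247, 247, 246] 7 (np.int64(316), np.int64(246)) [167, 157, 145] 19 (np.int64(317), np.int64(241)) [204, 141, 84] 31 (np.int64(317), np.int64(236)) [189, 126, 76] 43 (np.int64(317), np.int64(231)) [247, 247, 247] 55 (np.int64(317), np.int64(226)) [245, 245, 244] 67 (np.int64(318), np.int64(221)) [245, 245, 244] 79 (np.int64(318), np.int64(217)) [242, 241, 240]
```

```bash
python3 - <<'E'
import numpy as np,cv2
from h import *
def comps(n,a,b,box):
    A=np.load(a)["frame"].astype(int);Bm=np.load(b)["frame"].astype(int)
    d=(np.abs(A-Bm).max(2)>22).astype(np.uint8); x,y,X,Y=box; d2=np.zeros_like(d); d2[y:Y,x:X]=d[y:Y,x:X]
    k,l,s,c=cv2.connectedComponentsWithStats(d2)
    for i in range(1,k):
        if s[i,4]>5: m=l==i; print(n,s[i].tolist(),c[i].round(1).tolist(),"was",A[m].mean(0).astype(int).tolist(),"now",Bm[m].mean(0).astype(int).tolist())
comps("top","top.npz","top3.npz",(295,180,420,290))
comps("scene 2->3","scene2.npz","scene3.npz",(280,180,440,340))
t=np.load("top3.npz")["frame"].astype(int)
print("R-B top rows/cols of tray mouth+hopper and pocket")
for r in range(196,276,2): print(r,' '.join(f"{v:3d}" for v in (t[r,300:360:2,0]-t[r,300:360:2,2])))
E
```

```text
top [297, 212, 41, 78, 1723] [315.5, 249.5] was [160, 116, 75] now [215, 207, 201]
top [321, 212, 6, 3, 10] [324.3, 213.4] was [228, 230, 224] now [187, 191, 181]
top [366, 212, 14, 8, 77] [372.8, 216.1] was [230, 227, 212] now [191, 134, 87]
top [384, 212, 18, 12, 176] [392.9, 218.2] was [218, 215, 202] now [78, 56, 42]
top [348, 215, 8, 4, 28] [351.7, 216.4] was [240, 239, 228] now [226, 216, 180]
scene 2->3 [280, 180, 11, 18, 125] [283.1, 187.8] was [60, 56, 56] now [143, 114, 94]
scene 2->3 [307, 208, 13, 14, 84] [312.4, 213.1] was [110, 82, 57] now [157, 119, 82]
scene 2->3 [314, 221, 10, 6, 47] [318.0, 223.6] was [130, 124, 122] now [187, 182, 181]
scene 2->3 [322, 229, 18, 15, 175] [329.5, 235.8] was [165, 147, 128] now [175, 174, 176]
scene 2->3 [281, 234, 37, 18, 373] [299.0, 242.9] was [110, 97, 90] now [177, 173, 173]
scene 2->3 [309, 254, 5, 2, 6] [310.8, 254.5] was [139, 128, 125] now [155, 151, 150]
scene 2->3 [280, 256, 13, 19, 214] [285.8, 265.4] was [141, 134, 127] now [199, 192, 184]
scene 2->3 [300, 257, 5, 2, 7] [302.4, 257.7] was [98, 97, 98] now [123, 122, 124]

[... 4565 characters left out ...]
   0   0   1  -4  87 114 108  54  37  37  35  37  28  47  76 101 102 118 111 100
266 103  16   1   2   1   1   1   0   0   0   0   0   2  -1  38 112 108  58  47  46  42  40  30  66  76  86 116 122 115 101
268 109  21   2   1   1   1   1   0   1   0   1   1   1  -2  46 113 107  55  50  49  46  46  45  65  90  88  89  89  92 101
270 108  67  16   1   1   1   1   1   1   1   0   0   0   4  68 114 109  52  52  50  53  51  50  68  78  90 114 108 119 108
272 113  91  21   2   1   1   2   0   1   0   1   1   1  13  86 114 107  59  56  55  54  53  53  56  61  55  79  90  87  68
274 111 114  21   3   1   1   2   1   1   1   0   0   2  14  96 113 106  60  57  58  52  53  56  57  58  30  21  29  33  35
```

```bash
python3 - <<'E'
from h import *
for x in (-.0095,-.003,.003): print(x,fit.proj("top",g2w(x,-.08,.012)).round(1),fit.proj("top",g2w(x+.0117,-.08,.0146)).round(1))
print("near wall inner top",fit.proj("top",g2w(-.0215,-.045,.108)).round(1),fit.proj("top",g2w(-.0215,-.1,.108)).round(1))
print("ball y vs col",[(y,fit.proj("top",g2w(-.0095,-y/1e3,.02))[0].round(1)) for y in(44,56,68,80,92)])
s=np.load("scene3.npz")["frame"].astype(int)
for x in range(-60,75,15): print(x,fit.proj("scene",g2w(-.105+x/1e3,0,.135)).round(0).tolist(),end=" ")
print()
for r in range(212,256,2): print(r,' '.join(f"{v:3d}" for v in (s[r,284:352:2,0]-s[r,284:352:2,2])))
E
```

```text
-0.0095 [348.5 223.3] [348.7 218.8]
-0.003 [348.6 220.9] [348.8 216.4]
0.003 [348.6 218.8] [348.8 214.3]
near wall inner top [336.2 217.9] [358.5 218.8]
ball y vs col [(44, np.float64(335.1)), (56, np.float64(339.6)), (68, np.float64(344.1)), (80, np.float64(348.6)), (92, np.float64(353.2))]
-60 [293.0, 251.0] -45 [299.0, 249.0] -30 [304.0, 248.0] -15 [310.0, 246.0] 0 [315.0, 244.0] 15 [321.0, 243.0] 30 [326.0, 241.0] 45 [331.0, 239.0] 60 [336.0, 238.0] 
212  17  11  12  29  96  96  85  72  53  65  64  58  60  87 103 103 100  93  60  41  15  12  12  12  12  11  13  12  11  12  13  11  20  57
214  42  24  13  27  92 112 116 103  65  55  53  58  58  76  80  75  74  74  56  42  16  12  13  13  13  13  12  13  13  12  12  11  22  57
216  57  46  27  33  62  70  80  81  54  53  55  41  27  66  77  70  71  73  60  47  16  12  14  13  12  13  13  12  12  12  12  11  24  58
218  53  40  38  47  45  62  71  64  64  65  60  12   4  47  78  73  72  75  63  51  17  12  12  12  13  13  13  12  12  13  13  11  23  62
220  55  54  45  43  52  97 110  95  68  56  43  11   1  29  72  72  67  52  60  
[... 1738 characters left out ...]

246  -1  -1  -1  -2  -1  -1  -1   0   0  -1  -1  -1   0  -1  -1  -1  -1   0  -1   0  -2  -1  -1  -1  -2  -1   0   5   5   3   3   2   2   2
248  20  -1  -2  -1   0   0  -1  -1  -1  -1  -1  -1  -1  -1  -1  -1  -1  -1  -1   0   0  -1  -1   1   8  18  37  53  47  18   6  11  17   6
250  25  -1   0  -1   0  -1   0   0  -1  -1  -1   0  -2  -1  -1  -2  -2  -2  -2   0   2  10  27  47  63  65  62  61  59  60  53  60  58  31
252   7  -1  -1  -1  -1   0  -1  -1  -1  -1  -1   0  -1  -1  -1  -1   0   2  11  25  41  61  69  69  70  66  61  61  59  67  68  68  64  86
254  24   0  -1  -1  -1   0  -1   0   0  -1  -1  -1  -1   0   2   9  21  43  59  62  60  64  68  67  69  64  62  62  59  69  69  68  64  69
```

```bash
python3 -c "
from h import *
st(); print(job.hand_in())"
```

```text
38.1 [0.3301 0.2498 0.29  ] F [-0.4  0.7  0.9] gap 0.999 gf 0.0
the job is handed in; nothing more can be done
None
```

I handed the job in at 38 s: the trough is empty and back on its rest, and the large, medium and one small ball are in their pockets; the second small ball was out of both cameras' sight, most likely behind the near wall of its own pocket.

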